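# Slide the pendulum hanger round the bent test bar

### The arm

A 6-joint arm with a two-finger parallel gripper is mounted at the origin on the work surface. World frame = base frame: x ahead of the robot, y to its left, z up, the work surface at z = 0. Lengths are in m, angles in rad, forces in N, time in s.
With the tool pointing down it reaches from about 0.3 to 0.875 m from the base axis. Payload 4.2 kg.
Tool frame: the origin (TCP) lies at the very end of the fingers, on their centre line; the grasp point (between the pads) lies bot.tcp_to_grasp behind it (bot.tcp_to_grasp is the distance from the TCP to the grasp point, in m); z points along the fingers, x is the direction in which the jaws open and shut, and the axes are right-handed (so a half turn about z gives the same grasp; the last joint's range is limited). The gripper opens to 85 mm and grips with 20 to 120 N. Pads are 22 mm wide; open, the fingers measure 114 mm over their backs; the gripper's body (76 mm by 85 mm) begins 54 mm behind the grasp point. The pads swing forward as they close: fully open they stand 13 mm farther back than shut.
Start: joints at [-0.02, 0.32, 1.565, -0, 1.257, -0.02], TCP at [0.575, 0, 0.231] pointing down, gripper open.
Joint ranges: [-3.11, 3.11], [-0.84, 2.01], [0.21, 2.61], [-1.34, 4.49], [0.05, 2.63], [-2.56, 2.56]. Speed limits (rad/s): [2.57, 2.57, 3.14, 3.14, 3.14, 3.14].

### API

Orientations are given as a rotation vector (axis times angle).
In Python, from bench import status, optics, bot gives the robot as it stands. The module is installed in compiled form; this text tells all that it offers.
- The arm moves only by the shell command python3 -m pendant 'ROWS' [OPENING] [FORCE]. ROWS is a JSON object of lists of equal length, an entry for each row: "translation": the shift along the tool's x, y, z in mm, a list of three; "dr": the turn, a rotation vector about the tool's x, y, z in degrees, a list of three. In form: {"translation": [[dx, dy, dz], ...], "dr": [[ax, ay, az], ...]}. A call has exactly 8 rows; each row shifts and turns the pose as measured when the row begins, along the tool's axes as they then stand; what a row does not reach is not made up. A row lasts 1/10 s, in which the tool goes at most 50 mm and 8.59 degrees, less where a joint would pass 70% of its speed; a pose out of reach is approached as far as the arm can. A call is refused whole if a number of a shift passes 50 or a number of a turn 8.59, either way. A call with a gripper value outside its range is refused whole. OPENING is the finger opening in mm, from 0 to 85.4, set as the call begins (- or left out, the last holds). The fingers move at their own pace and stop on an object; FORCE is the grip in N (left out, the last holds). Time passes only in rows, so rows that do not move let the fingers close, or fill a call up. It gives the time, the measured TCP pose, the force and the opening at its end, in the units of the state.
- status.get_obs(): the state, without advancing time (a new reading comes with each control period).
- optics.get_image(name): name is "scene" or "side" or "wrist"; returns the picture (480x640x3 uint8, blue, green, red); there is no depth.
- optics.camera_info(name): a dict with "fx", "fy", "cx", "cy" (pixels), "extrinsics" (4x4, takes a point from camera to world coordinates); the wrist camera has in their place "T_tool_cam" (4x4, takes a point from camera to tool coordinates, whose origin is the TCP and whose axes are the tool frame's). Camera axes: x right, y down, z forward; pixel columns grow to the right and rows downward; lengths in m; the calibration is good to about 2 mm. A picture is of the moment at which its call begins: read the wrist's pose just before it. camera_info takes no time and is no camera call.
- bot.sign_off(): hands the job in, once; it reports no verdict.
The state is a dict: "t": time; "q": joint angles; "joint_velocities": joint speeds; "joint_efforts": joint torques, N m; "eef_pos": TCP position; "tool_rot": TCP orientation; "ft_force": force on the tool from outside, world axes, zero at the start; "wrist_torque": the same for the moment, N m; "opening": finger opening in m.
Only numpy, scipy, OpenCV 4.12 (cv2) and the standard library are available. Lean on these libraries where they do the work, as an engineer would, in place of code of your own. Each camera call takes 0.05 s, during which the arm holds its last target.

### The job

First lift the flask away from the bar it crowds and stand it upright on the rubber mat. Then slide the brass pendulum along the bent bar, round the bend, until its collar rests against the stop collar, gently enough that the stop does not shift. Leave it hanging freely there and do not disturb the clock movement, desk clock or jar.

Things in the scene. Friction and masses are not known exactly. Their poses are not given: they have to be found in the camera images.
- stand: Fixed bent hanging bar: level 10 mm steel rod, axis 150 mm above bench; two legs at 90 deg, bend of 45 mm axis radius. Origin on the bench under the sharp corner where the leg axes would cross; x runs along the stop leg, y along the parking leg, z up. Bend centre at x=y=45 mm; legs straight from 45 to 210 mm, ending at 12 mm posts (feet 64 mm wide). 34 mm end disc on the parking leg at 199-205 mm.
- stop: Dark steel stop collar clamped on the stop leg, 34 mm diameter, 14 mm long; clamp screw reaches 32 mm below the rod axis. Origin: centre of its face towards the bend, on the rod axis; x along the stop leg away from the bend, z up. Its place varies (130 to 170 mm from the stand's corner). It slips if pushed with more than about 18 N.
- hanger: Brass pendulum, 0.2-0.42 kg: drilled collar on the rod, 46 mm outside, 18 mm long, 14 mm hole, hanging 2 mm below the rod axis; stem and 36 mm bob, 52-105 mm below the hole. Origin: hole centre; x along the hole, z up. Starts on the parking leg 100-140 mm from the corner. Slides with 1-3 N, stays where left; cocks if pushed on one side only. Touching the stop, its centre is 9 mm from the stop's face.
- flask: Plain aluminium flask, round, 44 mm diameter up to 147 mm, then a 26 mm cap up to 165 mm; 0.25 kg. Origin: centre of its underside, z up. It starts upright on the bench close outside the stop leg (about 32 mm from the rod axis), so that the hanger's collar cannot pass.
- mat: Round dark rubber mat, 100 mm diameter, 4 mm thick, fixed on the bench at the left or right of the bar. Origin: centre of its underside.
- tray: Wooden tray with gear wheels, 110 x 110 x 28 mm, fixed, on the other side of the bar from the mat. Origin: centre of its underside.
- movement: Brass clock movement (bystander), 50 x 80 mm, 85 mm high, standing between the two legs. Origin: centre of its underside.
- desk_clock: Small wooden desk clock (bystander), 50 x 110 mm, 100 mm high, beyond the bar. Origin: centre of its underside.
- jar: Amber jar (bystander), 60 mm diameter, 80 mm high, beyond the bar. Origin: centre of its underside.
There are look-alikes about, which are no part of the job. Several things have the shape of the flask; the one meant has the colours described above.

How it is judged:
On the way, in this order (a step that is already met when the one before it is completed fails the run):
1. the flask stands upright on the rubber mat, let go (horizontal distance between flask and mat below 0.03 m and angle between flask's own z axis and vertical below 0.1 rad and height (world z) of flask between 0 and 0.008 m and contact force between flask and the fingers below 0.1 N), for 0.2 s.
2. the hanger's collar is past the bend, on the stop leg (x of hanger in the frame of stand between 0.055 and 0.2 m and y of hanger in the frame of stand between -0.012 and 0.012 m), for 0.1 s.
At the end, for the whole second after the job is handed in: The flask stands upright on the rubber mat (its centre within 30 mm of the mat's), and the hanger hangs at rest on the stop leg with its collar within 4 mm of the stop collar, which has not shifted by 5 mm; both let go (all of step 1 and x of hanger in the frame of stop between -0.013 and -0.006 m and y of hanger in the frame of stop between -0.008 and 0.008 m and z of hanger in the frame of stop between -0.008 and 0.008 m and angle between hanger's own z axis and vertical below 0.3 rad and linear speed of each of hanger, flask below 0.03 m/s and distance of stop from where it was at the start of the episode below 0.005 m); the robot touches nothing.
It fails at once if the stop collar was shoved along the bar by more than 8 mm (distance of stop from where it was at the start of the episode above 0.008 m).
It fails at once if the flask was tipped over (angle between flask's own z axis and vertical above 0.7 rad).
It fails at once if the clock movement, desk clock or jar was moved more than 20 mm (distance of any of movement, desk_clock, jar from where it was at the start of the episode above 0.02 m).
It also fails if it takes over 64 s, if anything falls off the work surface, if the arm or the gripper's body presses on something with over 40 N, if the wrist force passes 120 N, or if a joint passes its speed limit or range.

## Working session

There is one attempt and no reset: what is moved stays moved. The work goes in short steps, Python scripts to look and compute and a shell command to move; the robot and the scene stay as the last step left them, time stands still between calls to the robot, and variables do not carry over. Pictures are saved under pics/ and viewed, and the job is handed in when it is done.

```bash
mkdir -p pics; ls; python3 - <<'E'
from bench import status, optics, bot
import cv2
o=status.get_obs(); print(o); print(bot.tcp_to_grasp)
for n in ["scene","side","wrist"]:
    print(n,optics.camera_info(n))
    cv2.imwrite(f"pics/{n}0.png",optics.get_image(n))
E
```

```text
pics
{'t': 0.0, 'q': array([-2.00297350e-02,  3.20289661e-01,  1.56570889e+00,  2.83657624e-05,
        1.25737605e+00, -2.00220047e-02]), 'joint_velocities': array([ 0.00208125,  0.00166387, -0.0016043 , -0.00022857, -0.0011641 ,
        0.00226896]), 'joint_efforts': array([ 7.05825660e-04, -4.15526962e+01, -2.34157133e+01, -1.88356019e-06,
        8.09230405e-03,  1.54784908e-05]), 'eef_pos': array([5.74515025e-01, 1.97511733e-06, 2.30471946e-01]), 'tool_rot': array([-3.14152875e+00,  2.59173795e-05,  2.79760986e-03]), 'ft_force': array([0.04578612, 0.36922367, 0.10252265]), 'wrist_torque': array([ 0.0134733 , -0.00898933,  0.01886491]), 'opening': 0.08588525197231989}
0.0187
scene {'fx': 570.1931101168689, 'fy': 570.1931101168689, 'cx': 323.86591583495243, 'cy': 233.7443332792028, 'extrinsics': array([[-0.62922458,  0.45474808, -0.630302  ,  1.37329137],
       [ 0.77717372,  0.35894977, -0.51687142,  0.66823951],
       [-0.00879953, -0.81508235, -0.57927828,  0.85261174],
       [ 0.        ,  0.        ,  0.        ,  1.        ]])}
side {'fx': 498.4743559425818, 'fy': 498.4743559425818, 'cx': 321.15733430394533, 'cy': 233.7173630768966, 'extrinsics': array([[-0.98986736, -0.09754884,  0.10318348,  0.48976064],
       [-0.1414956 ,  0.7385311 , -0.65920467,  0.74876705],
       [-0.01189956, -0.6671252 , -0.74485057,  0.97284483],
       [ 0.        ,  0.        ,  0.        ,  1.        ]])}
wrist {'fx': 409.74708965342654, 'fy': 409.74708965342654, 'cx': 322.96054713908705, 'cy': 238.19076294234517, 'T_tool_cam': array([[ 9.99999729e-01, -2.77124404e-04, -6.81932488e-04,
         3.59764615e-05],
       [ 4.55649779e-04,  9.60642502e-01,  2.77787285e-01,
        -7.10170792e-02],
       [ 5.78111695e-04, -2.77787521e-01,  9.60642368e-01,
        -1.43892114e-01],
       [ 0.00000000e+00,  0.00000000e+00,  0.00000000e+00,
         1.00000000e+00]])}
```

View pics/scene0.png

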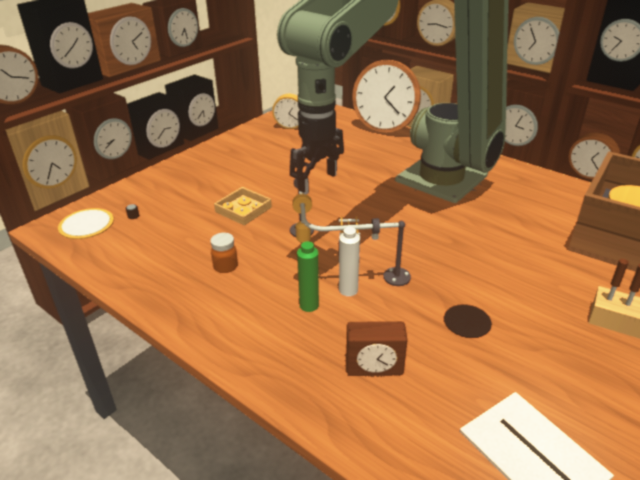

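View pics/side0.png

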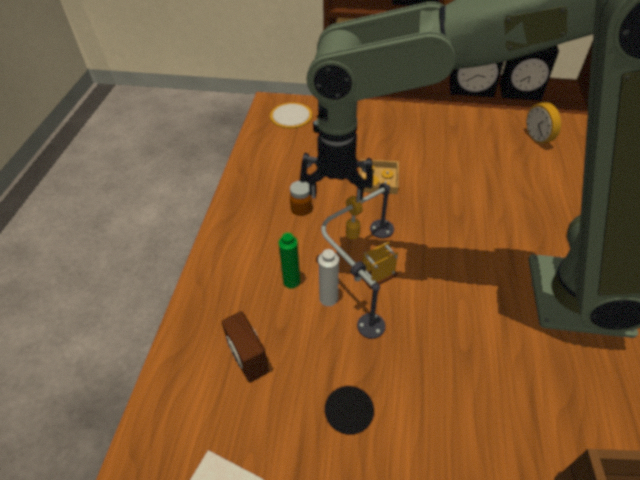

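View pics/wrist0.png

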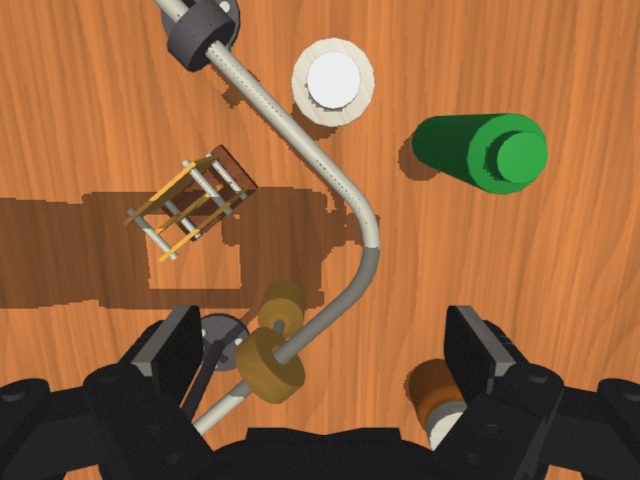

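The flask meant is the plain aluminium one (scene (349,262), side (329,278), wrist (333,80)). The look-alike is the green flask (scene (308,278), side (289,262), wrist (505,152)). Mat: the dark disc, scene (468,321), side (349,410). White plate: scene (86,222). Amber jar: scene (224,252). I'll check with a crop and measure.

```bash
cat > h.py <<'E'
import numpy as np, cv2
from scipy.spatial.transform import Rotation as R
from bench import status, optics, bot
T0=np.eye(4)
def Ttool(o=None):
    o=o or status.get_obs(); T=np.eye(4); T[:3,:3]=R.from_rotvec(o['tool_rot']).as_matrix(); T[:3,3]=o['eef_pos']; return T
def cam(n,o=None):
    c=optics.camera_info(n)
    return c,(Ttool(o)@c['T_tool_cam'] if n=='wrist' else c['extrinsics'])
def ray(n,u,v,z,C=None):
    c,E=C or cam(n); d=E[:3,:3]@np.array([(u-c['cx'])/c['fx'],(v-c['cy'])/c['fy'],1]); p=E[:3,3]
    return p+d*(z-p[2])/d[2]
def proj(n,P,C=None):
    c,E=C or cam(n); P=np.atleast_2d(P); q=(P-E[:3,3])@E[:3,:3]
    return np.c_[c['fx']*q[:,0]/q[:,2]+c['cx'],c['fy']*q[:,1]/q[:,2]+c['cy']]
E
python3 - <<'E'
from h import *
w=cv2.imread("pics/wrist0.png");s=cv2.imread("pics/scene0.png");d=cv2.imread("pics/side0.png")
a=cv2.resize(w[0:240,130:450],(640,480),interpolation=cv2.INTER_CUBIC)
cv2.imwrite("pics/c1.png",a)
b=cv2.resize(s[200:380,280:520],(800,600),interpolation=cv2.INTER_CUBIC); cv2.imwrite("pics/c2.png",b)
b=cv2.resize(d[190:440,210:410],(480,600),interpolation=cv2.INTER_CUBIC); cv2.imwrite("pics/c3.png",b)
E
```

```text
(no output)
```

View pics/c1.png

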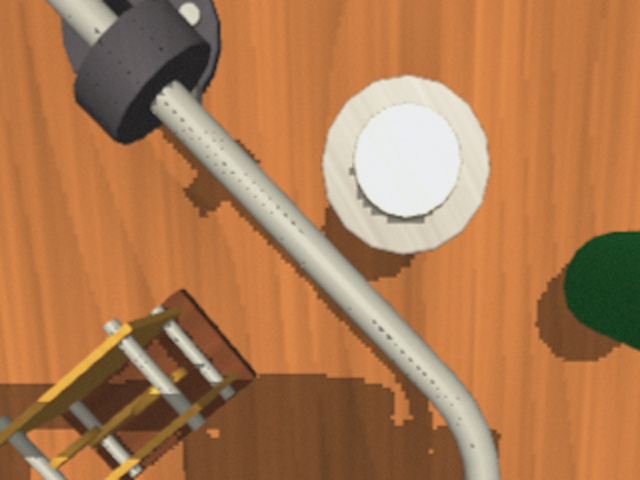

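View pics/c2.png

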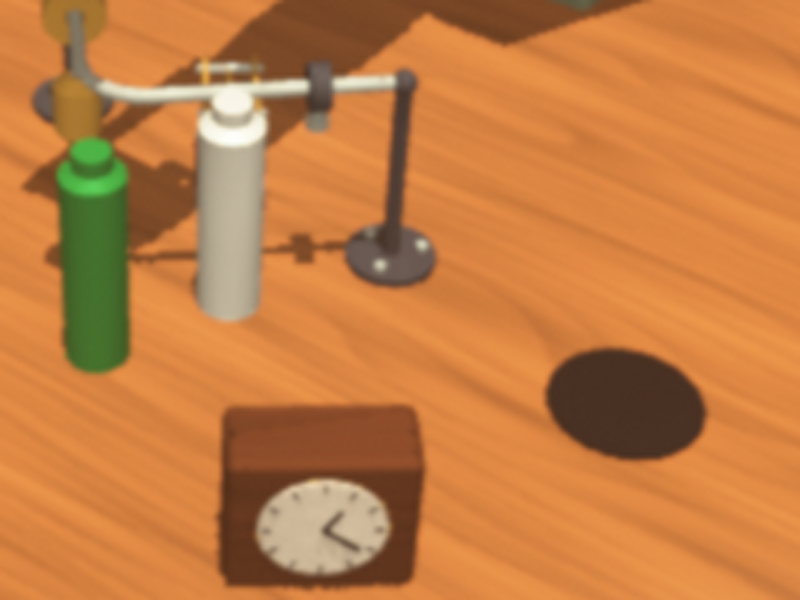

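View pics/c3.png

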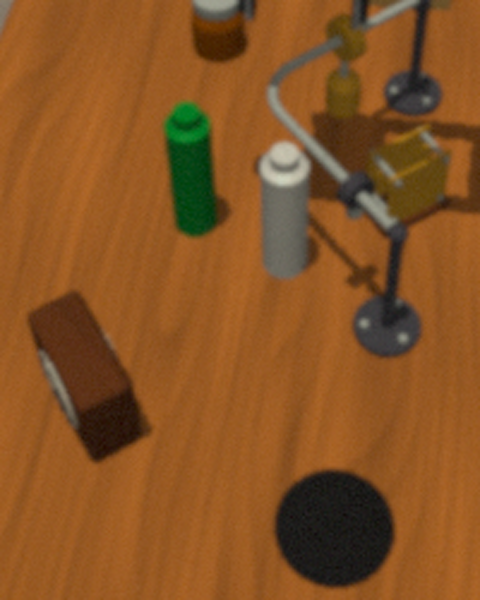

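```bash
cat > fit.py <<'E'
from h import *
from scipy.optimize import least_squares
im=cv2.imread("pics/wrist0.png")
import json
o={'tool_rot':np.array([-3.14152875e+00,2.59e-05,2.798e-03]),'eef_pos':np.array([.574515,0,.230472])}
C=cam('wrist',o)
hsv=cv2.cvtColor(im,cv2.COLOR_BGR2HSV)
m=((hsv[...,1]<75)&(hsv[...,2]>70)).astype(np.uint8)
m=cv2.morphologyEx(m,cv2.MORPH_OPEN,np.ones((5,5)))
n,l,st,_=cv2.connectedComponentsWithStats(m)
for i in range(1,n):
    if st[i,4]>400: print(i,st[i])
cv2.imwrite("pics/mask.png",(l*20%256).astype(np.uint8)*1)
ys,xs=np.nonzero(m)
def inA(x,y): # stop leg region / park leg region
    return (l[y,x]==l[170,335]) 
sel=inA(xs,ys); P=np.array([ray('wrist',u,v,.15,C)[:2] for u,v in zip(xs[sel][::3],ys[sel][::3])])
def stand(p):
    c,s=np.cos(p[2]),np.sin(p[2]); return (P-p[:2])@np.array([[c,-s],[s,c]])
def res(p):
    q=stand(p); r=np.empty(len(q))
    b=(q[:,0]<.045)&(q[:,1]<.045)
    d=np.where(b,45e-3-np.hypot(q[:,0]-.045,q[:,1]-.045),np.where(q[:,0]>q[:,1],q[:,1],q[:,0])); return d
x0=np.r_[ray('wrist',395,235,.15,C)[:2],np.deg2rad(135)]
s=least_squares(res,x0,loss='soft_l1',f_scale=.003); p=s.x
print('stand',p,np.rad2deg(p[2]),'rms',np.sqrt(np.mean(s.fun**2)),len(P))
E
python3 fit.py
cat >> h.py <<'E'
E
python3 - <<'E'
from h import *
for n,u,v,z in [('wrist',333,80,.165),('scene',349,231,.165),('side',329,255,.165),('scene',467.5,321,.004),('side',349.5,410,.004)]:
    o={'tool_rot':np.array([-3.14152875e+00,2.59e-05,2.798e-03]),'eef_pos':np.array([.574515,0,.230472])}
    print(n,u,v,ray(n,u,v,z,cam(n,o)).round(4))
E
```

```text
1 [ 156    0   68   58 2363]
3 [ 291   38   84   89 5804]
4 [ 206   41  174  323 7341]
11 [ 134  306   53   70 1091]
12 [ 459  306   54   70 1102]
13 [202 316  34  26 660]
15 [215 332  32  39 428]
16 [194 383  56  51 984]
17 [ 426  402   40   46 1062]
stand [ 6.20701497e-01 -3.22119197e-04  2.33713871e+00] 133.90818428101113 rms 0.002873319178622226 2447
wrist 333 80 [0.5791 0.0893 0.165 ]
scene 349 231 [0.5848 0.0898 0.165 ]
side 329 255 [0.5769 0.0909 0.165 ]
scene 467.5 321 [0.5091 0.3484 0.004 ]
side 349.5 410 [0.502  0.3479 0.004 ]
```

View pics/mask.png

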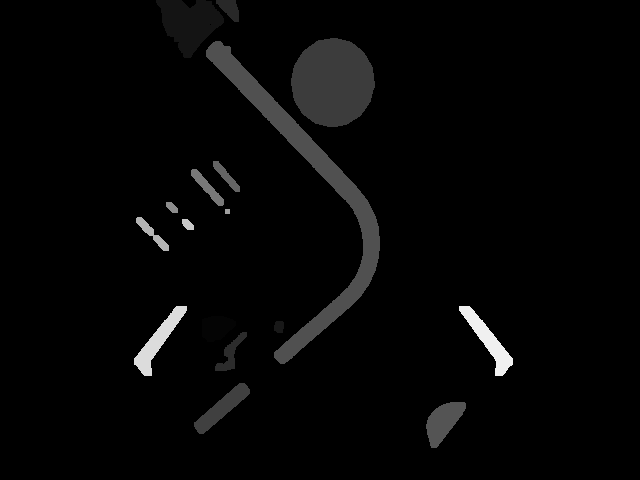

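Crop confirms the plain aluminium/white flask at wrist (333,80), beside the rod with the stop collar; the stand fit is clean. Next, the rest in the stand frame.

```bash
cat >> h.py <<'E'
S=np.array([0.6207,-0.0003,2.3371])
def toS(p):
    c,s=np.cos(S[2]),np.sin(S[2]); d=np.asarray(p)[:2]-S[:2]; return np.array([c*d[0]+s*d[1],-s*d[0]+c*d[1]])
def toW(q):
    c,s=np.cos(S[2]),np.sin(S[2]); return np.array([c*q[0]-s*q[1],s*q[0]+c*q[1]])+S[:2]
E
python3 - <<'E'
from h import *
o={'tool_rot':np.array([-3.14152875e+00,2.59e-05,2.798e-03]),'eef_pos':np.array([.574515,0,.230472])}
C=cam('wrist',o)
for nm,n,u,v,z in [('flask','wrist',333,80,.165),('flask body top','wrist',333,83,.147),('green','wrist',521,155,.165),('green','scene',308.5,247,.165),('green','side',289,239,.165),('stopface','wrist',216,49,.15),('stopface','scene',371.5,227,.15),('hang near end top','wrist',253,345,.167),('hangnear','wrist',287,358,.15),('hangfar','wrist',247,385,.15),('mov','wrist',190,205,.085),('clk c','scene',377,332,.1),('clk corner l','scene',347,339,.1),('clk corner r','scene',406,340,.1),('clk bl','scene',350,324,.1),('clk br','scene',403,323,.1)]:
    p=ray(n,u,v,z,C); print(nm,n,p.round(4),'S',(toS(p)*1e3).round(1))
# overlay
im=cv2.imread("pics/wrist0.png")
t=np.linspace(0,np.pi/2,20)
path=[(x,0) for x in np.linspace(.21,.045,20)]+[(.045-.045*np.sin(a),.045-.045*np.cos(a)) for a in t]+[(0,y) for y in np.linspace(.045,.21,20)]
W=np.array([[*toW(q),.15] for q in path])
for n in ['wrist','scene','side']:
    im=cv2.imread(f"pics/{n}0.png")
    cv2.polylines(im,[proj(n,W,cam(n,o) ).round().astype(int)],False,(0,0,255),1)
    f=[[.58+.022*np.cos(a),.09+.022*np.sin(a),z] for z in (0,.147) for a in np.linspace(0,6.28,30)]
    f+=[[.5055+.05*np.cos(a),.348+.05*np.sin(a),.004] for a in np.linspace(0,6.28,30)]
    for q in proj(n,f,cam(n,o)): cv2.circle(im,tuple(q.round().astype(int)),1,(255,0,255),-1)
    cv2.imwrite(f"pics/ov_{n}.png",im if n=='wrist' else cv2.resize(im[180:460,200:520],None,fx=2,fy=2))
E
```

```text
flask wrist [0.5791 0.0893 0.165 ] S [ 93.4 -32.2]
flask body top wrist [0.5795 0.0894 0.147 ] S [ 93.2 -32.5]
green wrist [0.6737 0.054  0.165 ] S [  2.3 -75.8]
green scene [0.5665 0.0056 0.165 ] S [41.8 34.9]
green side [0.5562 0.01   0.165 ] S [52.2 39.3]
stopface wrist [0.5205 0.1052 0.15  ] S [145.5  -1. ]
stopface scene [0.6017 0.0127 0.15  ] S [22.6  4.7]
hang near end top wrist [ 0.5344 -0.0523  0.167 ] S [22.4 98.3]
hangnear wrist [ 0.5518 -0.0715  0.15  ] S [-3.6 99. ]
hangfar wrist [ 0.5259 -0.0911  0.15  ] S [  0.3 131.3]
mov wrist [0.4785 0.0122 0.085 ] S [107.6  93.8]
clk c scene [ 0.6144 -0.0812  0.1   ] S [-53.9  60.6]
clk corner l scene [ 0.5921 -0.087   0.1   ] S [-42.7  80.7]
clk corner r scene [ 0.6364 -0.0878  0.1   ] S [-74.   49.4]
clk bl scene [ 0.5942 -0.0746  0.1   ] S [-35.1  70.6]
clk br scene [ 0.6334 -0.0737  0.1   ] S [-61.7  41.8]
```

View pics/ov_wrist.png

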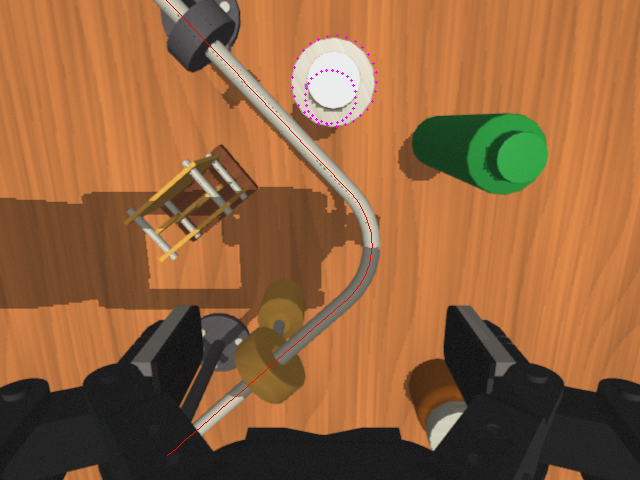

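View pics/ov_scene.png

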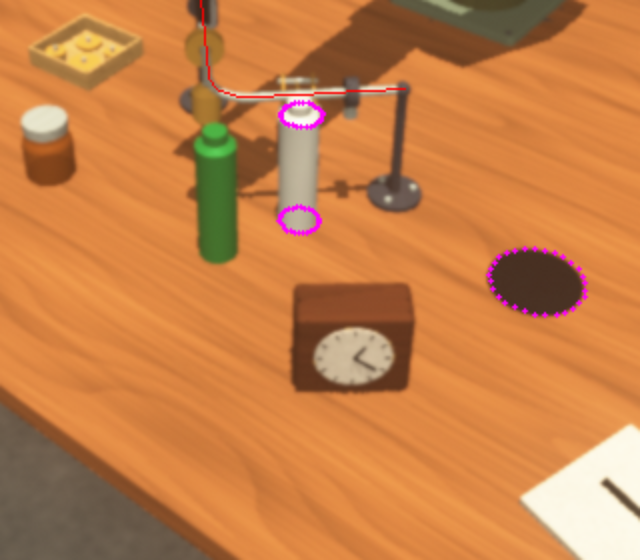

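View pics/ov_side.png

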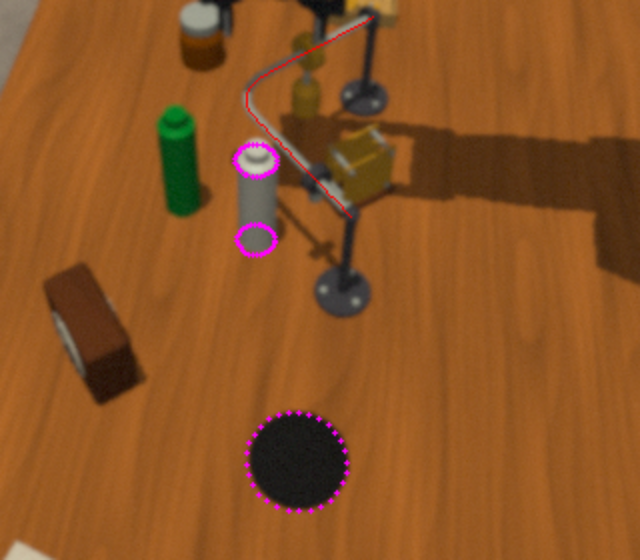

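```bash
python3 -m pendant '{"translation": [[3,-30,0],[2,-30,0],[0,-29.5,0],[0,0,0],[0,0,0],[0,0,0],[0,0,0],[0,0,0]], "dr": [[0,0,0],[0,0,0],[0,0,0],[0,0,8],[0,0,8],[0,0,8],[0,0,8],[0,0,8]]}' 66 40; python3 - <<'E'
from h import *
for q in [(245,375),(262,372),(228,322)]: print(ray('side',*q,0.0).round(3))
E
```

```text
t: 0.95
eef_pos: [0.5784, 0.0931, 0.2272]
tool_rot: [2.934, -1.114, -0.011]
ft_force: [-0.9, 1.2, 0.6]
opening: 0.0661
[0.726 0.302 0.   ]
[0.693 0.29  0.   ]
[0.796 0.181 0.   ]
```

```bash
cat >> h.py <<'E'
def go(xy,z,yaw):
    """delta in tool axes (mm) and rotvec (deg) to target; yaw=world angle of tool x, tool down"""
    T=Ttool(); o=status.get_obs()
    t=np.array([*xy,z]); 
    best=None
    for y in (yaw,yaw+180):
        Rt=R.from_euler('z',y,degrees=True).as_matrix()@np.diag([1,-1,-1.])
        r=np.rad2deg(R.from_matrix(T[:3,:3].T@Rt).as_rotvec())
        if best is None or np.linalg.norm(r)<np.linalg.norm(best): best=r
    print('t',round(o['t'],2),'pos',o['eef_pos'].round(4),'d mm',(T[:3,:3].T@(t-T[:3,3])*1e3).round(1),'dr',best.round(2),'F',o['ft_force'].round(1),'q6',o['q'].round(2),'op',round(o['opening'],4))
E
python3 - <<'E'
from h import *
go((.5797,.0895),.2272,-46.1)
im=optics.get_image('wrist'); cv2.imwrite('pics/w1.png',im)
E
```

```text
t 0.95 pos [0.5784 0.0931 0.2272] d mm [ 3.4  1.8 -0. ] dr [0.34 0.29 4.53] F [-0.9  1.2  0.6] q6 [0.14 0.34 1.54 0.   1.27 0.87] op 0.0661
```

View pics/w1.png

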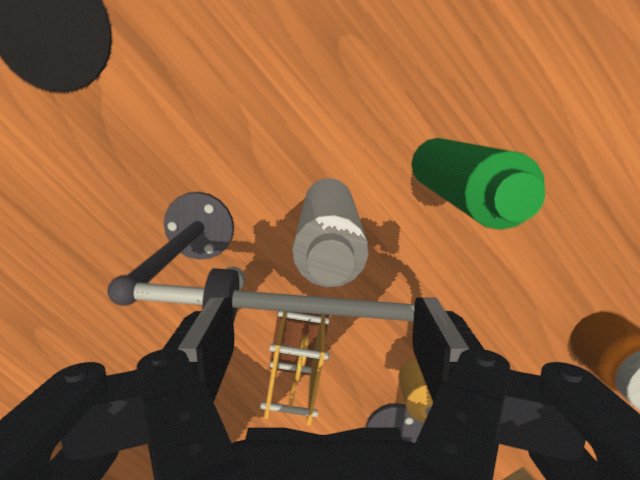

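```bash
python3 - <<'E'
from h import *
print(ray('wrist',331,261,.165), toS(ray('wrist',233,295,.15)),toS(ray('wrist',310,303,.15)))
E
python3 -m pendant '{"translation": [[3.4,2,0],[0,0,-1],[0,0,25],[0,0,30],[0,0,30],[0,0,25],[0,0,10],[0,0,0]], "dr": [[0,0,4.5],[0,0,0],[0,0,0],[0,0,0],[0,0,0],[0,0,0],[0,0,0],[0,0,0]]}' 66 40; python3 - <<'E'
from h import *
go((.5797,.0895),.105,-46.1)
E
```

```text
[0.57980515 0.08939504 0.165     ] [ 0.1479594  -0.00191418] [ 0.10259283 -0.00029495]
t: 1.8
eef_pos: [0.5795, 0.0898, 0.1053]
tool_rot: [2.901, -1.202, -0.008]
ft_force: [0.3, -0.3, -0.5]
opening: 0.0657
t 1.8 pos [0.5795 0.0898 0.1053] d mm [0.4 0.1 0.3] dr [0.21 0.22 1.08] F [ 0.3 -0.3 -0.5] q6 [0.13 0.44 1.71 0.   0.99 0.92] op 0.0657
```

Second measurement agrees to under 1 mm. Gripping.

```bash
python3 -m pendant '{"translation": [[0,0,0],[0,0,0],[0,0,0],[0,0,0],[0,0,0],[0,0,0],[0,0,0],[0,0,-2]], "dr": [[0,0,0],[0,0,0],[0,0,0],[0,0,0],[0,0,0],[0,0,0],[0,0,0],[0,0,0]]}' 30 50; python3 - <<'E'
from h import *
go((.5797,.0895),.105,-46.1)
E
```

```text
t: 2.6
eef_pos: [0.5813, 0.0901, 0.111]
tool_rot: [-2.903, 1.198, 0.0]
ft_force: [-0.2, -1.2, -2.4]
opening: 0.0427
t 2.6 pos [0.5813 0.0901 0.111 ] d mm [-0.7  1.6  6. ] dr [-0.05  0.03  1.25] F [-0.2 -1.2 -2.4] q6 [0.13 0.44 1.7  0.   1.   0.92] op 0.0427
```

```bash
python3 -m pendant '{"translation": [[0,0,-8],[0,0,-15],[0,0,-20],[0,0,-15],[0,0,-4],[0,0,0],[0,0,0],[0,0,0]], "dr": [[0,0,0],[0,0,0],[0,0,0],[0,0,0],[0,0,0],[0,0,0],[0,0,0],[0,0,0]]}' ; python3 - <<'E'
from h import *
go((.5055,.348),.165,-46.1)
cv2.imwrite('pics/s2.png',np.hstack([optics.get_image('side')[160:400,200:440],optics.get_image('scene')[180:420,240:480]]))
E
```

```text
t: 3.4
eef_pos: [0.5807, 0.09, 0.1764]
tool_rot: [-2.904, 1.198, 0.002]
ft_force: [-0.1, 0.2, -3.0]
opening: 0.0434
t 3.4 pos [0.5807 0.09   0.1764] d mm [-235.3 -129.9   11.7] dr [0.   0.07 1.25] F [-0.1  0.2 -3. ] q6 [0.13 0.38 1.62 0.   1.14 0.92] op 0.0434
```

View pics/s2.png

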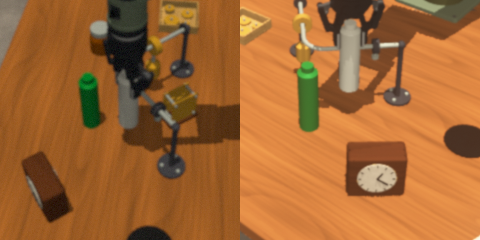

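```bash
python3 -m pendant '{"translation": [[-10,-10,0],[-25,-18,0],[-36,-20,0],[-40,-22,0],[-40,-22,0],[-36,-18,0],[-22,-10,0],[-10,-5,0]], "dr": [[0,0,0],[0,0,0],[0,0,0],[0,0,0],[0,0,0],[0,0,0],[0,0,0],[0,0,0]]}' ; python3 - <<'E'
from h import *
go((.5055,.348),.135,-46.1)
E
```

```text
t: 4.3
eef_pos: [0.5102, 0.3468, 0.1728]
tool_rot: [2.901, -1.205, -0.01]
ft_force: [0.4, -0.8, -3.0]
opening: 0.043
t 4.3 pos [0.5102 0.3468 0.1728] d mm [-3.9  2.4 37.8] dr [0.14 0.33 0.99] F [ 0.4 -0.8 -3. ] q6 [0.58 0.43 1.55 0.01 1.17 1.36] op 0.043
```

```bash
python3 -m pendant '{"translation": [[-2,1,10],[-2,1.4,15],[0,0,16],[0,0,10],[0,0,4],[0,0,2],[0,0,0],[0,0,0]], "dr": [[0,0,0],[0,0,0],[0,0,0],[0,0,0],[0,0,0],[0,0,0],[0,0,0],[0,0,0]]}' ; python3 - <<'E'
from h import *
go((.5055,.348),.112,-46.1)
cv2.imwrite('pics/s3.png',np.hstack([cv2.resize(optics.get_image('side')[280:460,260:440],(400,400)),cv2.resize(optics.get_image('scene')[220:380,380:540],(400,400))]))
E
```

```text
t: 5.1
eef_pos: [0.5057, 0.3454, 0.1114]
tool_rot: [2.898, -1.206, -0.009]
ft_force: [-0.0, 0.1, -2.4]
opening: 0.043
t 5.1 pos [0.5057 0.3454 0.1114] d mm [-2.  -1.7 -0.6] dr [0.28 0.23 0.91] F [-0.   0.1 -2.4] q6 [0.58 0.47 1.64 0.   1.03 1.37] op 0.043
```

View pics/s3.png

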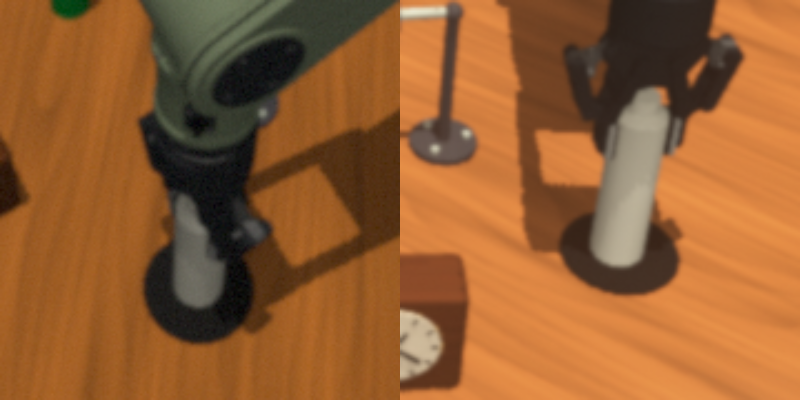

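```bash
python3 - <<'E'
from h import *
C=cam('scene')
a=proj('scene',[[.5055,.345,0],[.5055,.345,.165]],C);print(a, np.rad2deg(np.arctan2(a[1,0]-a[0,0],a[0,1]-a[1,1])))
C=cam('side')
a=proj('side',[[.5055,.345,0],[.5055,.345,.165]],C);print(a)
E
python3 -m pendant '{"translation": [[-1,-1,1],[-1,-0.7,1],[0,0,1],[0,0,0],[0,0,0],[0,0,0],[0,0,0],[0,0,0]], "dr": [[0,0,0],[0,0,0],[0,0,0],[0,0,0],[0,0,0],[0,0,0],[0,0,0],[0,0,0]]}' ; python3 - <<'E'
from h import *
go((.5055,.348),.112,-46.1)
E
```

```text
[[466.57428447 320.73853273]
 [478.092401   259.27521966]] 10.614022620453404
[[347.84263879 409.15521171]
 [350.48885057 370.84810556]]
t: 6.0
eef_pos: [0.5063, 0.3486, 0.1108]
tool_rot: [2.9, -1.206, -0.004]
ft_force: [-0.3, -1.1, 0.9]
opening: 0.0431
t 6.0 pos [0.5063 0.3486 0.1108] d mm [-0.2  1.  -1.2] dr [0.1  0.13 0.96] F [-0.3 -1.1  0.9] q6 [0.58 0.48 1.64 0.   1.03 1.37] op 0.0431
```

Flask is upright in the image (lean 9.9° against 10.6° expected for vertical), and the force shows it touching the mat. Releasing.

```bash
python3 -m pendant '{"translation": [[0,0,0],[0,0,0],[0,0,0],[0,0,0],[0,0,0],[0,0,0],[0,0,0],[0,0,0]], "dr": [[0,0,0],[0,0,0],[0,0,0],[0,0,0],[0,0,0],[0,0,0],[0,0,0],[0,0,0]]}' 66;python3 -m pendant '{"translation": [[0,0,-6],[0,0,-15],[0,0,-25],[0,0,-30],[0,0,-25],[0,0,-12],[0,0,-5],[0,0,0]], "dr": [[0,0,0],[0,0,0],[0,0,0],[0,0,0],[0,0,0],[0,0,0],[0,0,0],[0,0,0]]}' ; python3 - <<'E'
from h import *
go(toW((0,.115)),.2272,-46.1)
im=optics.get_image('wrist'); cv2.imwrite('pics/w4.png',im)
cv2.imwrite('pics/s4.png',np.hstack([cv2.resize(optics.get_image('side')[280:460,260:440],(400,400)),cv2.resize(optics.get_image('scene')[220:380,380:540],(400,400))]))
E
```

```text
t: 6.8
eef_pos: [0.5068, 0.3495, 0.111]
tool_rot: [-2.899, 1.206, 0.004]
ft_force: [-0.1, 0.0, 0.6]
opening: 0.0663
t: 7.6
eef_pos: [0.5064, 0.3489, 0.2342]
tool_rot: [-2.901, 1.206, 0.005]
ft_force: [-0.9, -0.8, -0.5]
opening: 0.0661
t 7.6 pos [0.5064 0.3489 0.2342] d mm [326.3 280.1   6.3] dr [0.07 0.19 0.94] F [-0.9 -0.8 -0.5] q6 [0.58 0.38 1.46 0.   1.3  1.37] op 0.0661
```

View pics/w4.png

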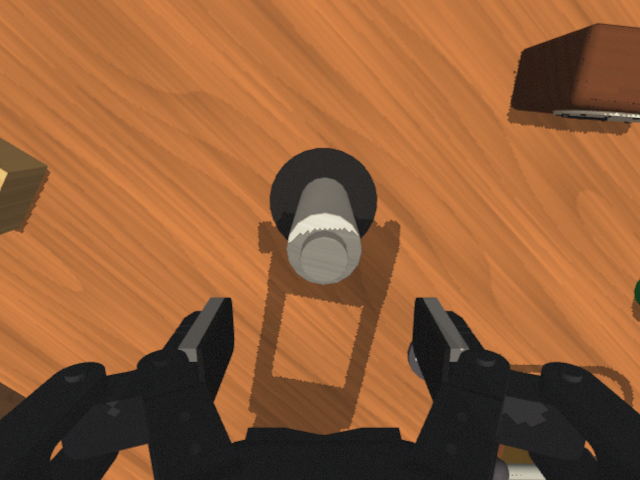

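View pics/s4.png

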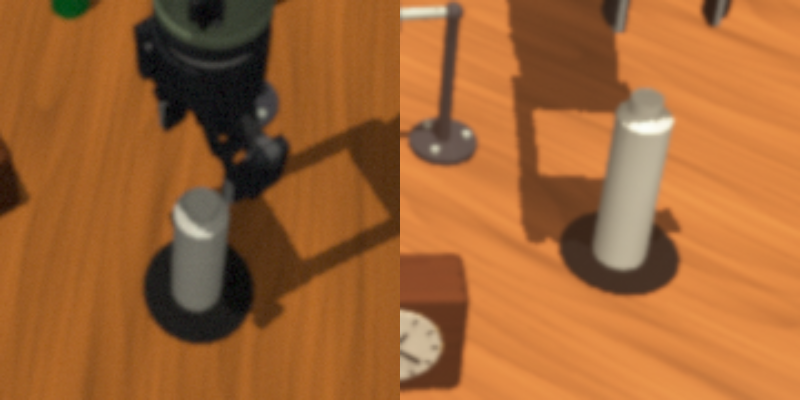

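Wrist and scene views show the flask upright near the mat centre and let go. Now to the hanger.

```bash
python3 -m pendant '{"translation": [[14,12,0],[28,24,0],[35,30,0],[35,30,0],[35,30,0],[35,30,0],[35,30,0],[30,26,0]], "dr": [[0,0,0],[0,0,0],[0,0,0],[0,0,0],[0,0,0],[0,0,0],[0,0,0],[0,0,0]]}' 75; python3 - <<'E'
from h import *
go(toW((0,.115)),.235,-46.1)
E
```

```text
t: 8.55
eef_pos: [0.5255, 0.01, 0.2241]
tool_rot: [2.892, -1.188, -0.026]
ft_force: [0.6, 0.2, -0.5]
opening: 0.075
t 8.55 pos [0.5255 0.01   0.2241] d mm [ 72.   55.6 -10.5] dr [1.18 0.54 1.44] F [ 0.6  0.2 -0.5] q6 [ 0.    0.26  1.67 -0.01  1.23  0.78] op 0.075
```

```bash
python3 -m pendant '{"translation": [[24,14,-4],[24,14,-4],[16,8,-3],[6,4,0],[2,0,0],[0,0,0],[0,0,0],[0,0,0]], "dr": [[0.5,0.3,0.7],[0.5,0.2,0.6],[0,0,0],[0,0,0],[0,0,0],[0,0,0],[0,0,0],[0,0,0]]}' 75; python3 - <<'E'
from h import *
go(toW((0,.115)),.235,-46.1)
im=optics.get_image('wrist'); cv2.imwrite('pics/w5.png',im)
W=np.array([[*toW((0,y)),.15] for y in np.arange(.05,.2,.01)])
print(np.c_[np.arange(50,200,10),proj('wrist',W).round(1)][3:11].tolist())
E
```

```text
t: 9.35
eef_pos: [0.5409, -0.0802, 0.2296]
tool_rot: [2.879, -1.237, -0.022]
ft_force: [0.2, -0.6, 0.6]
opening: 0.075
t 9.35 pos [ 0.5409 -0.0802  0.2296] d mm [-2.2  2.2 -5.3] dr [ 0.76  0.57 -0.41] F [ 0.2 -0.6  0.6] q6 [-0.17  0.28  1.62 -0.    1.25  0.65] op 0.075Traceback (most recent call last):
  File "<stdin>", line 5, in <module>
    res = self.concatenate(tuple(objs), axis=axis)
ValueError: all the input array dimensions except for the concatenation axis must match exactly, but along dimension 0, the array at index 0 has size 15 and the array at index 1 has size 16
```

View pics/w5.png

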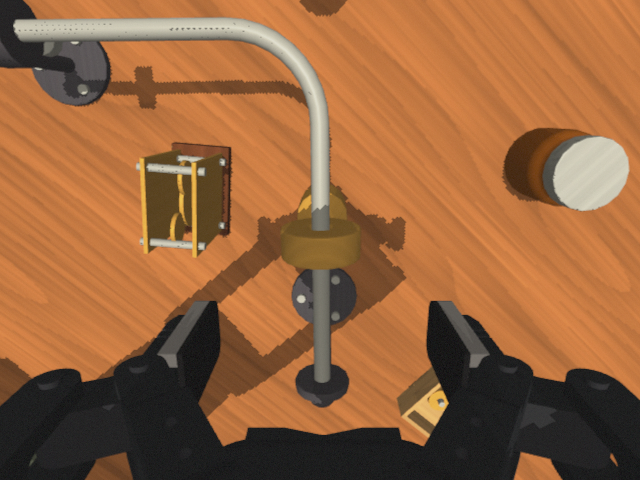

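```bash
python3 - <<'E'
from h import *
im=cv2.imread('pics/w5.png'); o=status.get_obs()
for yc,col in ((.115,(0,0,255)),(.120,(0,255,0))):
  for e in (-.009,.009):
    P=np.array([[*toW((.023*np.cos(a),yc+e)),.148+.023*np.sin(a)] for a in np.linspace(0,2*np.pi,80)])
    cv2.polylines(im,[proj('wrist',P).round().astype(int)],True,col,1)
P=np.array([[*toW((0,y)),.15] for y in np.linspace(.05,.2,20)])
cv2.polylines(im,[proj('wrist',P).round().astype(int)],False,(255,0,0),1)
P=np.array([[*toW((x,0)),.15] for x in np.linspace(.05,.15,20)])
cv2.polylines(im,[proj('wrist',P).round().astype(int)],False,(255,0,0),1)
cv2.imwrite('pics/w5o.png',cv2.resize(im[0:330,150:450],(600,660))[:600] if 0 else cv2.resize(im[150:350,200:440],(720,600)))
cv2.imwrite('pics/w5p.png',im[:300])
E
```

```text
(no output)
```

View pics/w5o.png

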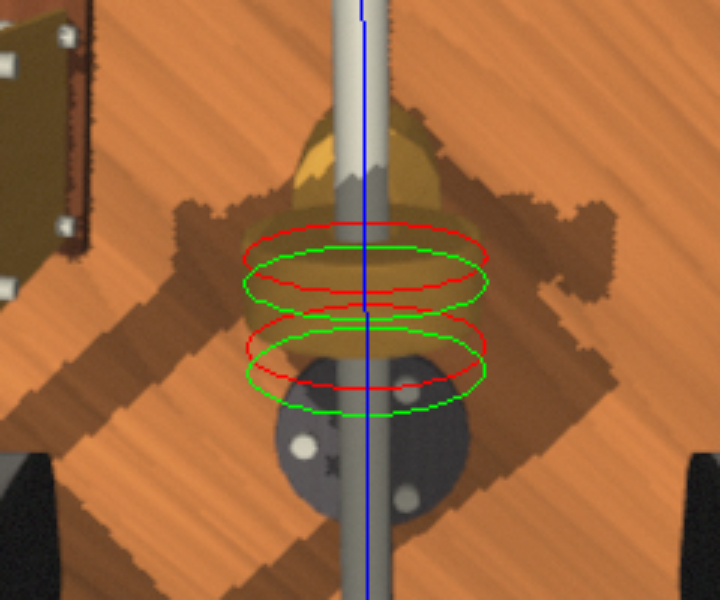

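View pics/w5p.png

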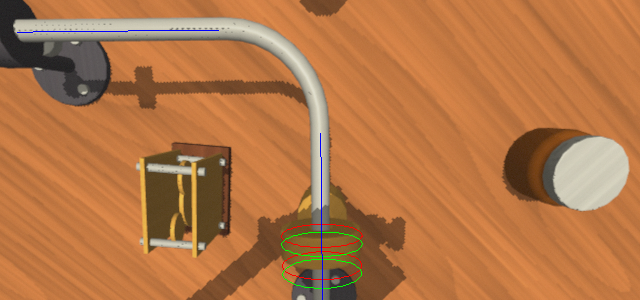

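```bash
python3 - <<'E'
from h import *
from scipy.optimize import least_squares
im=cv2.imread("pics/w5.png"); C=cam('wrist')
hsv=cv2.cvtColor(im,cv2.COLOR_BGR2HSV)
m=((hsv[...,1]<75)&(hsv[...,2]>70)).astype(np.uint8)
m=cv2.morphologyEx(m,cv2.MORPH_OPEN,np.ones((5,5)))
n,l,st,_=cv2.connectedComponentsWithStats(m)
k=l[100,318]; print(st[k]); l2=l.copy()
ys,xs=np.nonzero((l==k)); 
P=np.array([ray('wrist',u,v,.15,C)[:2] for u,v in zip(xs[::3],ys[::3])])
ys,xs=np.nonzero(m[280:360,310:345]); P=np.r_[P,[ray('wrist',u+310,v+280,.15,C)[:2] for u,v in zip(xs[::3],ys[::3])]]
def res(p):
    c,s=np.cos(p[2]),np.sin(p[2]); q=(P-p[:2])@np.array([[c,-s],[s,c]])
    b=(q[:,0]<.045)&(q[:,1]<.045)
    return np.where(b,45e-3-np.hypot(q[:,0]-.045,q[:,1]-.045),np.where(q[:,0]>q[:,1],q[:,1],q[:,0]))
s=least_squares(res,S,loss='soft_l1',f_scale=.003); print(s.x,np.sqrt(np.mean(s.fun**2)))
E
```

```text
[   13    17   317   214 11047]
[6.20013679e-01 1.27268869e-03 2.35188721e+00] 0.005103503670707526
```

```bash
python3 - <<'E'
from h import *
from scipy.optimize import least_squares
im=cv2.imread("pics/w5.png"); C=cam('wrist')
hsv=cv2.cvtColor(im,cv2.COLOR_BGR2HSV)
m=((hsv[...,1]<75)&(hsv[...,2]>70)).astype(np.uint8)
m=cv2.morphologyEx(m,cv2.MORPH_OPEN,np.ones((5,5)))
ys,xs=np.nonzero(m); g=(xs<340)&(ys<380); P0=np.array([ray('wrist',u,v,.15,C)[:2] for u,v in zip(xs[g],ys[g])])
P=P0; 
def res(p):
    c,s=np.cos(p[2]),np.sin(p[2]); q=(P-p[:2])@np.array([[c,-s],[s,c]])
    b=(q[:,0]<.045)&(q[:,1]<.045)
    return np.where(b,45e-3-np.hypot(q[:,0]-.045,q[:,1]-.045),np.where(q[:,0]>q[:,1],q[:,1],q[:,0]))
p=S
for i in range(6):
    P=P0; P=P0[abs(res(p))<.008]; s=least_squares(res,p); p=s.x
    print(p,np.rad2deg(p[2]),np.sqrt(np.mean(s.fun**2)),len(P))
E
```

```text
[6.20443323e-01 8.58011433e-04 2.34177470e+00] 134.17380661164412 0.0031364190220202802 11933
[6.20413949e-01 8.19029350e-04 2.34120576e+00] 134.14120916887825 0.0031365896138068968 11935
[6.20413354e-01 8.05434673e-04 2.34103962e+00] 134.13168979026437 0.0031372460243304233 11936
[6.20414257e-01 8.00637030e-04 2.34098343e+00] 134.12847044038222 0.003136515888222719 11935
[6.20415105e-01 7.99031887e-04 2.34096520e+00] 134.12742619267956 0.003135791515550777 11934
[6.20414315e-01 7.97303144e-04 2.34094448e+00] 134.12623900071551 0.003136514732532115 11935
```

```bash
sed -i 's/^S=.*/S=np.array([0.6205,0.0003,2.339])/' h.py; cat >> h.py <<'E'
def goS(x,y,z,ang): # ang: deg, 0 at parking leg (jaws along x_S), 90 at stop leg
    go(toW((x,y)),z,-46.0+ang)
E
python3 - <<'E'
from h import *
goS(0,.1095,.125,0)
E
```

```text
t 9.4 pos [ 0.5409 -0.0801  0.2296] d mm [ -1.5  -5.  104.6] dr [ 0.75  0.57 -0.5 ] F [-0.2 -0.4 -0.6] q6 [-0.17  0.28  1.62 -0.    1.25  0.65] op 0.0752
```

```bash
python3 -m pendant '{"translation": [[-1.5,-5,0],[0,0,10],[0,0,24],[0,0,28],[0,0,24],[0,0,12],[0,0,4],[0,0,0]], "dr": [[0.7,0.5,-0.5],[0,0,0],[0,0,0],[0,0,0],[0,0,0],[0,0,0],[0,0,0],[0,0,0]]}' 75 25; python3 - <<'E'
from h import *
goS(0,.1095,.125,0)
im=optics.get_image('wrist'); cv2.imwrite('pics/w6.png',im)
E
```

```text
t: 10.2
eef_pos: [0.5432, -0.0717, 0.1218]
tool_rot: [-2.895, 1.218, -0.001]
ft_force: [0.1, -0.5, -0.8]
opening: 0.075
t 10.2 pos [ 0.5432 -0.0717  0.1218] d mm [ 1.9  3.8 -3.2] dr [-0.07 -0.    0.34] F [ 0.1 -0.5 -0.8] q6 [-0.15  0.37  1.79  0.    0.98  0.64] op 0.075
```

View pics/w6.png

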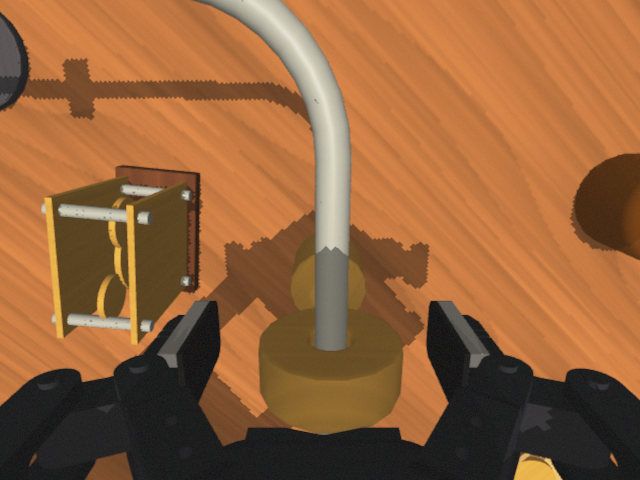

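```bash
python3 - <<'E'
from h import *
goS(0,.1095,.125,0)
im=cv2.imread('pics/w6.png')
p=ray('wrist',331.5,345,.148); print(toS(p)); print(toS(status.get_obs()['eef_pos']))
for yc,col in ((.107,(0,0,255)),(.110,(0,255,0))):
  for e in (-.009,.009):
    P=np.array([[*toW((.023*np.cos(a),yc+e)),.148+.023*np.sin(a)] for a in np.linspace(0,2*np.pi,80)])
    cv2.polylines(im,[proj('wrist',P).round().astype(int)],True,col,1)
cv2.imwrite('pics/w6o.png',cv2.resize(im[280:460,210:450],(800,600)))
E
```

```text
t 10.25 pos [ 0.5434 -0.0717  0.1222] d mm [ 1.8  4.  -2.8] dr [-0.09 -0.03  0.34] F [ 0.6 -0.1 -0.2] q6 [-0.15  0.37  1.79  0.    0.98  0.64] op 0.0747
[-0.00062015  0.10495563]
[0.0017719  0.10552398]
```

View pics/w6o.png

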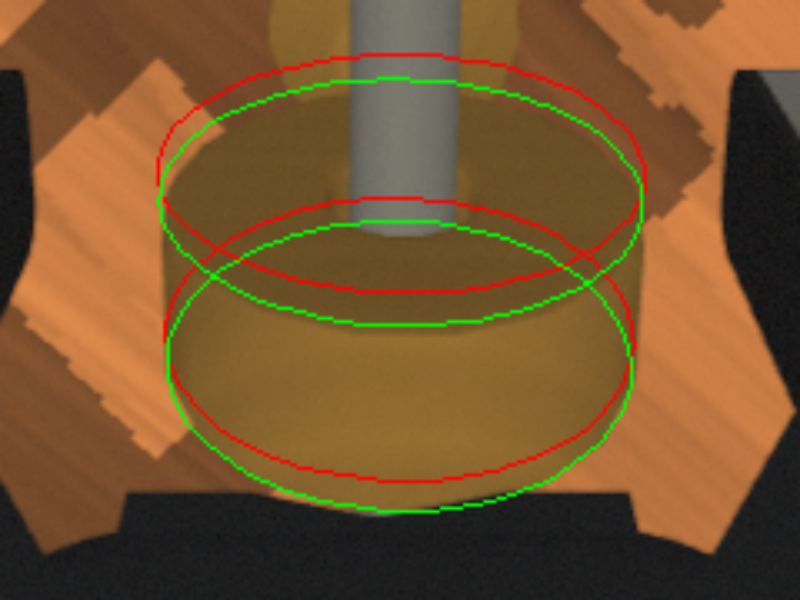

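```bash
python3 -m pendant '{"translation": [[1.8,4,-2],[0,1,0],[0,0,0],[0,0,0],[0,0,0],[0,0,0],[0,0,0],[0,0,0]], "dr": [[0,0,0.3],[0,0,0],[0,0,0],[0,0,0],[0,0,0],[0,0,0],[0,0,0],[0,0,0]]}' 58 20; python3 - <<'E'
from h import *
goS(0,.1105,.125,0)
E
```

```text
t: 11.05
eef_pos: [0.5429, -0.0774, 0.1278]
tool_rot: [-2.889, 1.226, -0.013]
ft_force: [0.8, 0.3, -0.0]
opening: 0.0578
t 11.05 pos [ 0.5429 -0.0774  0.1278] d mm [-2.   0.7  2.8] dr [-0.34 -0.37  0.01] F [ 0.8  0.3 -0. ] q6 [-0.16  0.36  1.78  0.    0.99  0.64] op 0.0578
```

```bash
python3 -m pendant '{"translation": [[-1.3,0.4,1.5],[0,0,0],[0,0,0],[0,0,0],[0,0,0],[0,0,0],[0,0,0],[0,0,0]], "dr": [[-0.2,-0.2,0],[0,0,0],[0,0,0],[0,0,0],[0,0,0],[0,0,0],[0,0,0],[0,0,0]]}' 51 20; python3 - <<'E'
from h import *
goS(0,.1105,.125,0)
E
```

```text
t: 11.85
eef_pos: [0.5416, -0.0765, 0.1259]
tool_rot: [-2.891, 1.227, -0.004]
ft_force: [-1.0, 1.0, -0.1]
opening: 0.0507
t 11.85 pos [ 0.5416 -0.0765  0.1259] d mm [-0.4  0.3  0.9] dr [-0.1  -0.13  0.02] F [-1.   1.  -0.1] q6 [-0.16  0.36  1.79  0.    0.99  0.64] op 0.0507
```

```bash
python3 -m pendant '{"translation": [[0,0,0],[0,0,0],[0,0,0],[0,0,0],[0,0,0],[0,0,0],[0,0,0],[0,0,0]], "dr": [[0,0,0],[0,0,0],[0,0,0],[0,0,0],[0,0,0],[0,0,0],[0,0,0],[0,0,0]]}' 40 20; python3 - <<'E'
from h import *
goS(0,.1105,.125,0)
E
```

```text
t: 12.65
eef_pos: [0.5415, -0.0765, 0.1261]
tool_rot: [-2.891, 1.227, -0.004]
ft_force: [-0.5, -0.0, -0.3]
opening: 0.046
t 12.65 pos [ 0.5415 -0.0765  0.1261] d mm [-0.4  0.3  1.1] dr [-0.11 -0.13  0.02] F [-0.5 -0.  -0.3] q6 [-0.16  0.36  1.79  0.    0.99  0.64] op 0.046
```

```bash
python3 -m pendant '{"translation": [[0,-3,0],[0,-5,0],[0,-6,0],[0,-7,0],[0,-7,0],[0,-6,0],[0,-4,0],[0,-1,0]], "dr": [[0,0,0],[0,0,0],[0,0,0],[0,0,0],[0,0,0],[0,0,0],[0,0,0],[0,0,0]]}'; python3 - <<'E'
from h import *
goS(0,.0475,.126,0); print(toS(status.get_obs()['eef_pos']))
im=optics.get_image('wrist'); cv2.imwrite('pics/w7.png',im)
E
```

```text
t: 13.45
eef_pos: [0.5715, -0.0475, 0.1261]
tool_rot: [2.891, -1.225, 0.002]
ft_force: [-2.3, -1.0, 1.5]
opening: 0.0464
t 13.45 pos [ 0.5715 -0.0475  0.1261] d mm [ -0.3 -21.    0.1] dr [ 0.04 -0.11  0.08] F [-2.3 -1.   1.5] q6 [-0.1   0.4   1.72 -0.    1.02  0.7 ] op 0.0464
[-0.00031656  0.06850741]
```

View pics/w7.png

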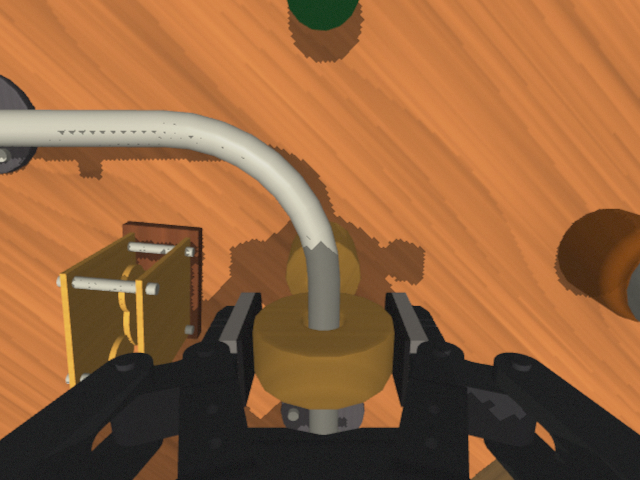

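```bash
python3 -m pendant '{"translation": [[0,-3,0],[0,-5,0],[0,-6,0],[0,-5,0],[0,-3,0],[0,0,0],[0,0,0],[0,0,0]], "dr": [[0,0,0],[0,0,0],[0,0,0],[0,0,0],[0,0,0],[0,0,0],[0,0,0],[0,0,0]]}'; cat >> h.py <<'E'
def arc():
    p=toS(status.get_obs()['eef_pos']); T=Ttool(); yaw=np.rad2deg(np.arctan2(T[1,0],T[0,0]))+46
    v=np.array([.045,.045])-p
    print('S',(p*1e3).round(1),'yaw',yaw.round(2),'arcang',np.rad2deg(np.arctan2(v[1],v[0])).round(2),'radius mm',(np.hypot(*v)*1e3).round(1))
def arcto(a): # deg
    r=np.deg2rad(a); goS(.045-.045*np.cos(r),.045-.045*np.sin(r),.126,a)
E
python3 - <<'E'
from h import *
arc(); arcto(0);arcto(30)
E
```

```text
t: 14.3
eef_pos: [0.5884, -0.031, 0.1262]
tool_rot: [2.891, -1.226, 0.002]
ft_force: [-1.9, -1.0, 1.8]
opening: 0.0457
S [-0.2 44.8] yaw 0.06 arcang 0.25 radius mm 45.2
t 14.3 pos [ 0.5884 -0.031   0.1262] d mm [-0.2  0.2  0.2] dr [ 0.04 -0.11  0.06] F [-1.9 -1.   1.8] q6 [-0.07  0.42  1.68 -0.    1.03  0.73] op 0.0457
t 14.3 pos [ 0.5884 -0.031   0.1262] d mm [ -6.2 -22.3   0.1] dr [  0.07  -0.09 -29.94] F [-1.9 -1.   1.8] q6 [-0.07  0.42  1.68 -0.    1.03  0.73] op 0.0457
```

```bash
python3 -m pendant '{"translation": [[-0.1,-2.4,0],[-0.1,-3.1,0],[-0.1,-3.1,0],[-0.1,-3.1,0],[-0.1,-3.1,0],[-0.1,-2.4,0],[0,0,0],[0,0,0]], "dr": [[0,0,-3],[0,0,-4],[0,0,-4],[0,0,-4],[0,0,-4],[0,0,-3],[0,0,0],[0,0,0]]}'; 
python3 - <<'E'
from h import *
arc(); arcto(45)
E
```

```text
t: 15.1
eef_pos: [0.5974, -0.0177, 0.1261]
tool_rot: [3.075, -0.632, 0.001]
ft_force: [-1.7, -0.6, 1.4]
opening: 0.0453
S [ 3.1 29.1] yaw 22.76 arcang 20.78 radius mm 44.8
t 15.1 pos [ 0.5974 -0.0177  0.1261] d mm [ -3.2 -18.6   0.1] dr [  0.11  -0.04 -22.24] F [-1.7 -0.6  1.4] q6 [-0.05  0.44  1.66 -0.    1.04  0.36] op 0.0453
```

```bash
python3 -m pendant '{"translation": [[-0.05,-2.8,0],[-0.1,-3.3,0],[-0.15,-3.5,0],[-0.15,-3.5,0],[-0.15,-3.5,0],[-0.1,-2.6,0],[0,0,0],[0,0,0]], "dr": [[0,0,-3],[0,0,-4],[0,0,-4],[0,0,-4],[0,0,-4],[0,0,-3],[0,0,0],[0,0,0]]}'; 
python3 - <<'E'
from h import *
arc(); arcto(68)
im=optics.get_image('wrist'); cv2.imwrite('pics/w8.png',im)
E
```

```text
t: 15.9
eef_pos: [0.6016, -0.0008, 0.1261]
tool_rot: [3.137, -0.026, 0.003]
ft_force: [-0.9, -0.0, 1.2]
opening: 0.0462
S [12.3 14.4] yaw 45.07 arcang 43.13 radius mm 44.8
t 15.9 pos [ 0.6016 -0.0008  0.1261] d mm [ -3.3 -19.    0. ] dr [  0.25  -0.05 -22.93] F [-0.9 -0.   1.2] q6 [-0.02  0.44  1.65 -0.    1.04  0.  ] op 0.0462
```

View pics/w8.png

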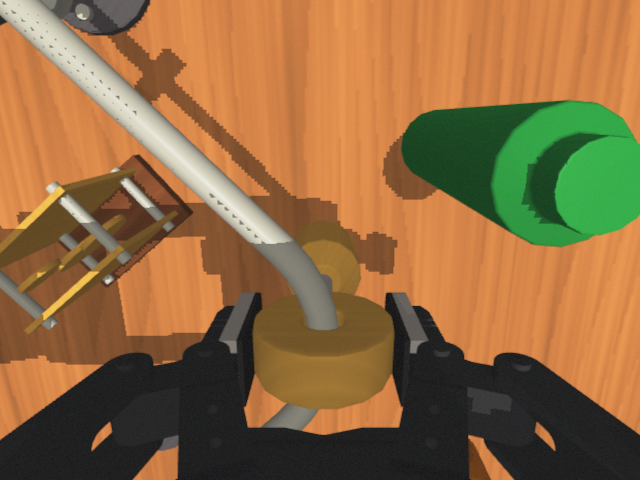

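```bash
python3 -m pendant '{"translation": [[-0.05,-2.8,0],[-0.1,-3.4,0],[-0.15,-3.5,0],[-0.15,-3.5,0],[-0.15,-3.5,0],[-0.1,-2.6,0],[0,0,0],[0,0,0]], "dr": [[0,0,-3],[0,0,-4],[0,0,-4],[0,0,-4],[0,0,-4],[0,0,-3],[0,0,0],[0,0,0]]}'; 
python3 - <<'E'
from h import *
arc(); arcto(90)
E
```

```text
t: 16.75
eef_pos: [0.5991, 0.0154, 0.1262]
tool_rot: [3.079, 0.581, 0.005]
ft_force: [-0.1, 0.7, 1.1]
opening: 0.0458
S [25.7  4.9] yaw 67.36 arcang 64.36 radius mm 44.5
t 16.75 pos [0.5991 0.0154 0.1262] d mm [ -2.9 -19.7  -0. ] dr [ 5.100e-01  1.000e-02 -2.264e+01] F [-0.1  0.7  1.1] q6 [ 0.01  0.44  1.66 -0.01  1.04 -0.36] op 0.0458
```

```bash
python3 -m pendant '{"translation": [[-0.05,-3,0],[-0.05,-3.7,0],[-0.05,-3.8,0],[-0.05,-3.8,0],[-0.1,-3.6,0],[-0.05,-2.6,0],[0,0,0],[0,0,0]], "dr": [[0.1,0,-3],[0.1,0,-4],[0.1,0,-4],[0.1,0,-4],[0,0,-4],[0,0,-2.6],[0,0,0],[0,0,0]]}'; 
python3 - <<'E'
from h import *
arc(); arcto(90); goS(.1,0,.126,90)
im=optics.get_image('wrist'); cv2.imwrite('pics/w9.png',im)
E
```

```text
t: 17.55
eef_pos: [0.5905, 0.0302, 0.1261]
tool_rot: [2.916, 1.152, 0.006]
ft_force: [-0.9, -0.5, 2.1]
opening: 0.0458
S [42.3  0.8] yaw 89.1 arcang 86.51 radius mm 44.3
t 17.55 pos [0.5905 0.0302 0.1261] d mm [ 0.8 -2.7  0.1] dr [ 0.44 -0.06 -0.9 ] F [-0.9 -0.5  2.1] q6 [ 0.03  0.42  1.68 -0.01  1.03 -0.71] op 0.0458
t 17.55 pos [0.5905 0.0302 0.1261] d mm [ -0.1 -57.7  -0.3] dr [ 0.44 -0.06 -0.9 ] F [-0.9 -0.5  2.1] q6 [ 0.03  0.42  1.68 -0.01  1.03 -0.71] op 0.0458
```

View pics/w9.png

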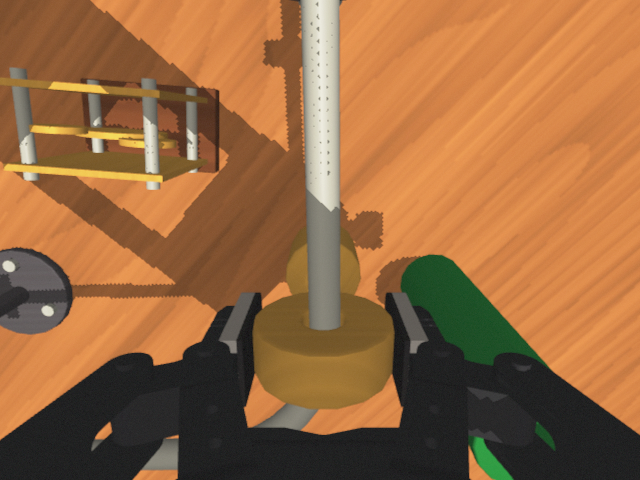

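```bash
python3 -m pendant '{"translation": [[0,-4,0],[0,-6,0],[0,-8,0],[0,-8,0],[0,-8,0],[0,-7,0],[0,-5,0],[0,-2,0]], "dr": [[0.2,0,-0.5],[0.2,0,-0.4],[0,0,0],[0,0,0],[0,0,0],[0,0,0],[0,0,0],[0,0,0]]}'; 
python3 - <<'E'
from h import *
arc(); goS(.1365,0,.126,90)
im=optics.get_image('wrist'); cv2.imwrite('pics/w10.png',im)
E
```

```text
t: 18.4
eef_pos: [0.5554, 0.0671, 0.1262]
tool_rot: [2.911, 1.176, 0.005]
ft_force: [0.6, -1.6, -0.7]
opening: 0.046
S [93.3  0.4] yaw 89.99 arcang 137.27 radius mm 65.7
t 18.4 pos [0.5554 0.0671 0.1262] d mm [  0.4 -43.2   0. ] dr [ 0.17 -0.13 -0.01] F [ 0.6 -1.6 -0.7] q6 [ 0.1   0.38  1.76 -0.    1.   -0.67] op 0.046
```

View pics/w10.png

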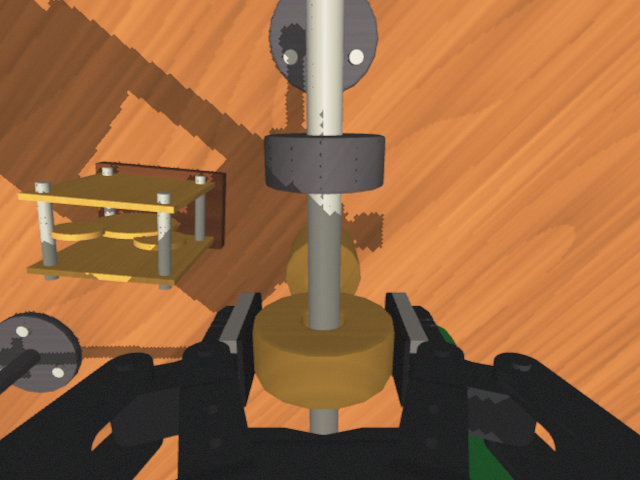

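```bash
python3 - <<'E'
from h import *
im=cv2.imread('pics/w10.png')
def circ(x,r,zc,col):
    P=np.array([[*toW((x,r*np.cos(a))),zc+r*np.sin(a)] for a in np.linspace(0,2*np.pi,80)])
    cv2.polylines(im,[proj('wrist',P).round().astype(int)],True,col,1)
for x,c in ((.144,(0,0,255)),(.148,(0,255,0)),(.158,(0,0,255)),(.162,(0,255,0))): circ(x,.017,.15,c)
xt=toS(status.get_obs()['eef_pos'])[0]
circ(xt-.009,.023,.148,(255,0,255)); circ(xt+.009,.023,.148,(255,0,255))
cv2.imwrite('pics/w10o.png',cv2.resize(im[110:420,210:440],None,fx=1.9,fy=1.9))
E
```

```text
(no output)
```

View pics/w10o.png

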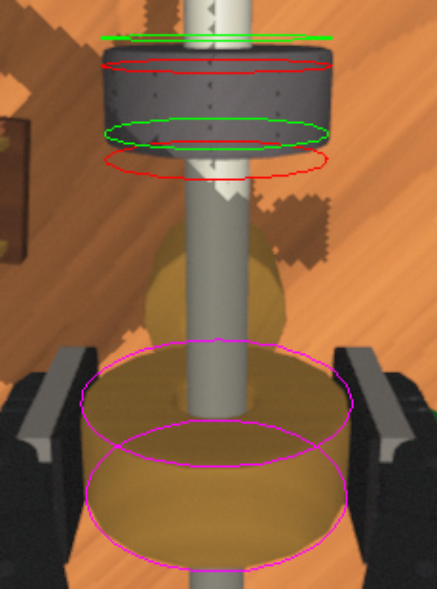

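```bash
python3 -m pendant '{"translation": [[0.2,-4,0],[0,-6,0],[0,-8,0],[0,-7,0],[0,-5,0],[0,-3,0],[0,-1,0],[0,0,0]], "dr": [[0.1,0,0],[0,0,0],[0,0,0],[0,0,0],[0,0,0],[0,0,0],[0,0,0],[0,0,0]]}'; 
python3 - <<'E'
from h import *
arc(); goS(.1378,0,.126,90)
im=optics.get_image('wrist'); cv2.imwrite('pics/w11.png',im)
def circ(x,r,zc,col):
    P=np.array([[*toW((x,r*np.cos(a))),zc+r*np.sin(a)] for a in np.linspace(0,2*np.pi,80)])
    cv2.polylines(im,[proj('wrist',P).round().astype(int)],True,col,1)
circ(.1468,.017,.15,(0,255,0));circ(.1608,.017,.15,(0,255,0))
xt=toS(status.get_obs()['eef_pos'])[0]
circ(xt-.009,.023,.148,(255,0,255)); circ(xt+.009,.023,.148,(255,0,255))
cv2.imwrite('pics/w11o.png',cv2.resize(im[200:430,210:440],None,fx=2.6,fy=2.6))
E
```

```text
t: 19.25
eef_pos: [0.5299, 0.094, 0.1262]
tool_rot: [2.913, 1.177, 0.004]
ft_force: [0.7, -1.7, -0.2]
opening: 0.0458
S [1.303e+02 1.000e-01] yaw 89.99 arcang 152.25 radius mm 96.4
t 19.25 pos [0.5299 0.094  0.1262] d mm [ 0.1 -7.5  0.2] dr [ 0.06 -0.14 -0.01] F [ 0.7 -1.7 -0.2] q6 [ 0.15  0.35  1.81  0.    0.98 -0.61] op 0.0458
```

View pics/w11o.png

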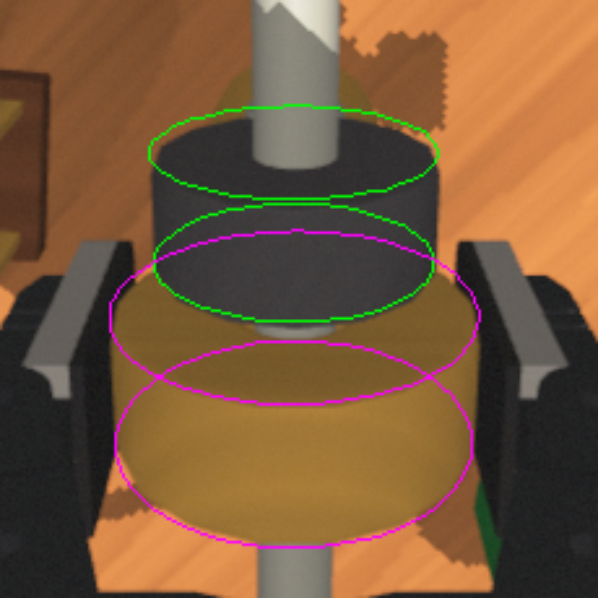

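```bash
python3 -m pendant '{"translation": [[0,-1,0],[0,-1.2,0],[0,-1.2,0],[0,-0.8,0],[0,0,0],[0,0,0],[0,0,0],[0,0,0]], "dr": [[0,0,0],[0,0,0],[0,0,0],[0,0,0],[0,0,0],[0,0,0],[0,0,0],[0,0,0]]}'; 
python3 - <<'E'
from h import *
arc(); f=status.get_obs()['ft_force']; print('along leg',f[:2]@[np.cos(S[2]),np.sin(S[2])])
E
```

```text
t: 20.1
eef_pos: [0.5273, 0.0967, 0.1262]
tool_rot: [2.913, 1.175, 0.005]
ft_force: [0.6, -1.8, -0.4]
opening: 0.0464
S [134.1  -0. ] yaw 89.94 arcang 153.19 radius mm 99.8
along leg -1.7308907892659489
```

```bash
python3 -m pendant '{"translation": [[0,-0.8,0],[0,-0.6,0],[0,-0.4,0],[0,0,0],[0,0,0],[0,0,0],[0,0,0],[0,0,0]], "dr": [[0,0,0],[0,0,0],[0,0,0],[0,0,0],[0,0,0],[0,0,0],[0,0,0],[0,0,0]]}'; 
python3 - <<'E'
from h import *
arc(); f=status.get_obs()['ft_force']; print('along leg',f[:2]@[np.cos(S[2]),np.sin(S[2])])
im=optics.get_image('wrist'); cv2.imwrite('pics/w12.png',cv2.resize(im[200:430,210:440],None,fx=2.6,fy=2.6))
E
```

```text
t: 20.9
eef_pos: [0.5261, 0.098, 0.1261]
tool_rot: [2.913, 1.175, 0.005]
ft_force: [1.3, -1.3, 0.1]
opening: 0.0462
S [135.9  -0. ] yaw 89.94 arcang 153.66 radius mm 101.4
along leg -1.8471541219092307
```

View pics/w12.png

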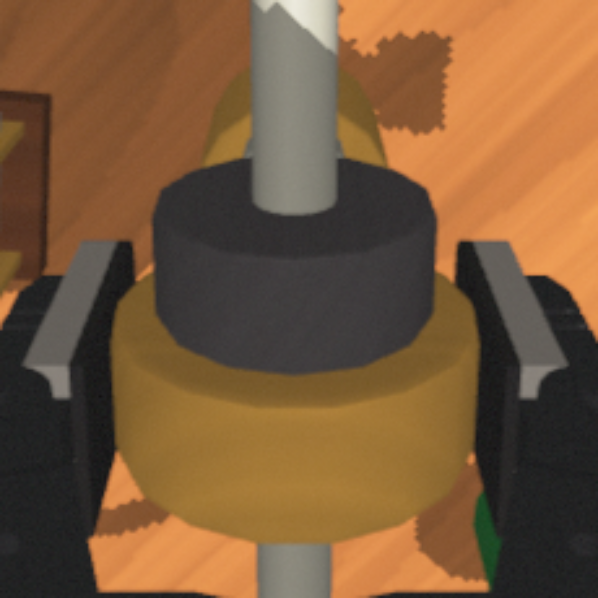

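```bash
python3 -m pendant '{"translation": [[0,-0.4,0],[0,-0.3,0],[0,0,0],[0,0,0],[0,0,0],[0,0,0],[0,0,0],[0,0,0]], "dr": [[0,0,0],[0,0,0],[0,0,0],[0,0,0],[0,0,0],[0,0,0],[0,0,0],[0,0,0]]}'; 
python3 - <<'E'
from h import *
arc(); f=status.get_obs()['ft_force']; print('along leg',f[:2]@[np.cos(S[2]),np.sin(S[2])])
E
```

```text
t: 21.75
eef_pos: [0.5257, 0.0985, 0.1261]
tool_rot: [2.913, 1.175, 0.005]
ft_force: [1.1, -1.1, 0.3]
opening: 0.0461
S [136.4  -0. ] yaw 89.94 arcang 153.78 radius mm 101.9
along leg -1.5797474014028492
```

```bash
python3 -m pendant '{"translation": [[0,-0.5,0],[0,-0.4,0],[0,0,0],[0,0,0],[0,0,0],[0,0,0],[0,0,0],[0,0,0]], "dr": [[0,0,0],[0,0,0],[0,0,0],[0,0,0],[0,0,0],[0,0,0],[0,0,0],[0,0,0]]}'; 
python3 - <<'E'
from h import *
arc(); f=status.get_obs()['ft_force']; print('along leg',f[:2]@[np.cos(S[2]),np.sin(S[2])])
im=optics.get_image('wrist'); cv2.imwrite('pics/w13.png',cv2.resize(im[200:430,210:440],None,fx=2.6,fy=2.6))
E
```

```text
t: 22.55
eef_pos: [0.5253, 0.0989, 0.1262]
tool_rot: [2.912, 1.175, 0.006]
ft_force: [0.6, -1.6, -0.3]
opening: 0.0459
S [ 1.37e+02 -1.00e-01] yaw 89.95 arcang 153.91 radius mm 102.5
along leg -1.561812413761179
```

View pics/w13.png

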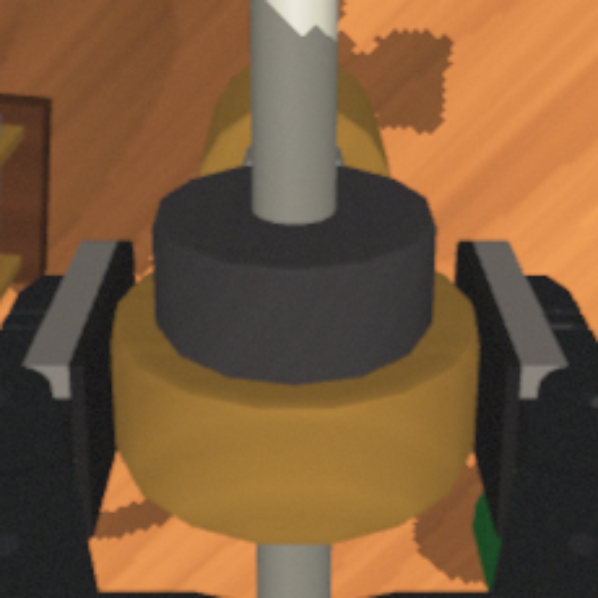

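```bash
python3 - <<'E'
from h import *
o=status.get_obs(); x=toS(o['eef_pos'])[0]; print(x)
for g in (0,.001,.002,.003):
    P=[[*toW((x+.009+g,0)),.167],[*toW((x+.009,0)),.171],[*toW((x+.009+g+.014,0)),.167]]
    a=proj('wrist',P)[:,1]; print(g,a,(a-200)*2.6)
E
```

```text
0.13703827393332202
0 [347.30917514 355.12331784 302.09012991] [383.00385536 403.32062638 265.43433777]
0.001 [344.18071775 355.12331784 298.73901209] [374.86986615 403.32062638 256.72143143]
0.002 [341.03710275 355.12331784 295.37108784] [366.69646715 403.32062638 247.96482839]
0.003 [337.8782197  355.12331784 291.98623043] [358.48337123 403.32062638 239.16419911]
```

The measured edges (382, 268) match the zero-gap projection (383, 265), so the gap is under about 0.5 mm. One more light nudge to feel contact.

```bash
python3 -m pendant '{"translation": [[0,-0.5,0],[0,0,0],[0,0,0],[0,0,0],[0,0,0],[0,0,0],[0,0,0],[0,0,0]], "dr": [[0,0,0],[0,0,0],[0,0,0],[0,0,0],[0,0,0],[0,0,0],[0,0,0],[0,0,0]]}'; 
python3 - <<'E'
from h import *
arc(); f=status.get_obs()['ft_force']; print('along leg',f[:2]@[np.cos(S[2]),np.sin(S[2])])
E
```

```text
t: 23.4
eef_pos: [0.5253, 0.0989, 0.1262]
tool_rot: [2.911, 1.175, 0.007]
ft_force: [1.3, -1.4, 0.6]
opening: 0.0459
S [ 1.37e+02 -1.00e-01] yaw 89.97 arcang 153.91 radius mm 102.5
along leg -1.911118183167981
```

The tool no longer advances and the force is low, so it is in contact. Opening and lifting straight off.

```bash
python3 -m pendant '{"translation": [[0,0,0],[0,0,0],[0,0,0],[0,0,0],[0,0,0],[0,0,0],[0,0,0],[0,0,0]], "dr": [[0,0,0],[0,0,0],[0,0,0],[0,0,0],[0,0,0],[0,0,0],[0,0,0],[0,0,0]]}' 62; python3 -m pendant '{"translation": [[0,0,-4],[0,0,-12],[0,0,-22],[0,0,-25],[0,0,-22],[0,0,-12],[0,0,-4],[0,0,0]], "dr": [[0,0,0],[0,0,0],[0,0,0],[0,0,0],[0,0,0],[0,0,0],[0,0,0],[0,0,0]]}';python3 - <<'E'
from h import *
arc()
im=optics.get_image('wrist'); cv2.imwrite('pics/w14.png',im)
o=status.get_obs()
cv2.imwrite('pics/s14.png',np.hstack([cv2.resize(optics.get_image('side')[180:460,200:480],(400,400)),cv2.resize(optics.get_image('scene')[180:400,280:500],(400,400))]))
E
```

```text
t: 24.2
eef_pos: [0.5232, 0.1003, 0.1257]
tool_rot: [-2.912, -1.174, -0.001]
ft_force: [-0.5, 0.2, -0.6]
opening: 0.0619
t: 25.0
eef_pos: [0.5237, 0.1001, 0.2361]
tool_rot: [-2.913, -1.174, -0.007]
ft_force: [-0.2, 0.2, -0.4]
opening: 0.0621
S [139.1   0.3] yaw 89.91 arcang 154.58 radius mm 104.2
```

View pics/w14.png

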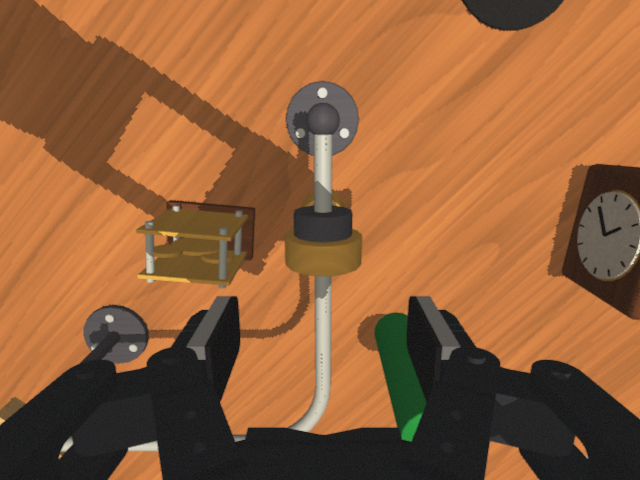

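View pics/s14.png

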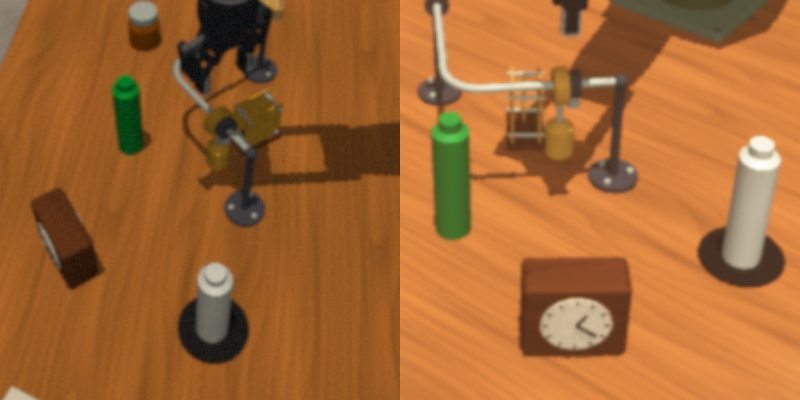

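```bash
python3 - <<'E'
from h import *
im=cv2.imread('pics/w14.png')
def circ(x,r,zc,col):
    P=np.array([[*toW((x,r*np.cos(a))),zc+r*np.sin(a)] for a in np.linspace(0,2*np.pi,80)])
    cv2.polylines(im,[proj('wrist',P).round().astype(int)],True,col,1)
circ(.1463,.017,.15,(0,255,0));circ(.1603,.017,.15,(0,255,0))
circ(.1373-.009,.023,.148,(255,0,255)); circ(.1373+.009,.023,.148,(255,0,255))
a=cv2.resize(im[180:290,270:380],(400,400))
s0=cv2.imread('pics/scene0.png')[190:250,330:430]; s1=optics.get_image('scene')[190:250,330:430]
b=np.vstack([cv2.resize(s0,(400,240)),cv2.resize(s1,(400,240))])
cv2.imwrite('pics/w14o.png',np.hstack([cv2.copyMakeBorder(a,0,80,0,0,0),b])); print(status.get_obs()['t'])
E
```

```text
25.2
```

View pics/w14o.png

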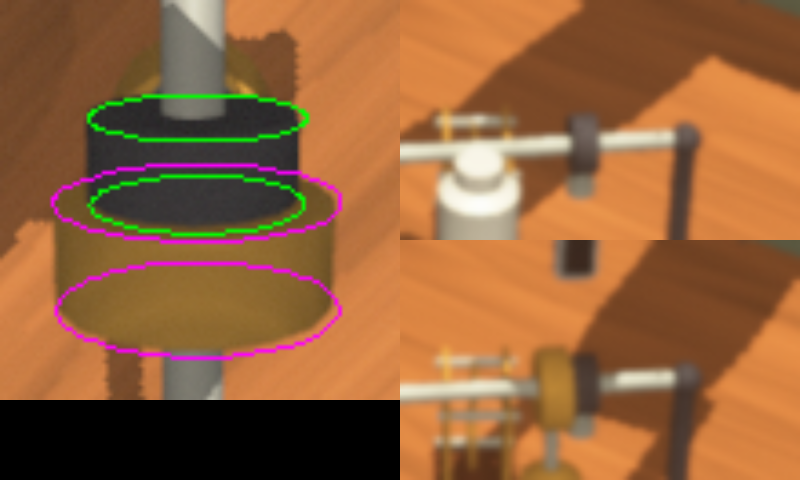

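```bash
python3 -m pendant '{"translation": [[0,0,-5],[0,0,-10],[0,0,-10],[0,0,0],[0,0,0],[0,0,0],[0,0,0],[0,0,0]], "dr": [[0,0,0],[0,0,0],[0,0,0],[0,0,0],[0,0,0],[0,0,0],[0,0,0],[0,0,0]]}'; python3 - <<'E'
from h import *
a=optics.get_image('scene'); b=None
print(np.abs(a[190:300,360:420].astype(int)-cv2.imread('pics/scene0.png')[190:300,360:420]).mean())
o=status.get_obs(); print(o['t'],o['ft_force'])
c=optics.get_image('scene'); print(np.abs(a.astype(int)-c)[180:320,340:430].max())
bot.sign_off()
E
```

```text
t: 26.0
eef_pos: [0.5222, 0.0998, 0.2596]
tool_rot: [-2.912, -1.174, 0.004]
ft_force: [-0.7, 0.1, 0.4]
opening: 0.0623
20.712626262626262
26.05 [-0.92167727 -0.13119089 -0.766635  ]
5
the job is handed in; nothing more can be done
```

I stood the aluminium flask upright near the centre of the rubber mat. Then I slid the brass pendulum round the bend until its collar touched the stop, let go, lifted clear and handed in at about 26 s. No verdict was reported.

- **Flask:** the last side and scene pictures show it upright on the mat and let go. The look-alike green flask was not touched.
- **Pendulum:** the model overlay puts the gap between collar and stop at under about 0.5 mm. On the last nudge the tool stopped advancing at about 2 N along the bar, far below the 18 N at which the stop slips. That is about the same as the sliding drag, so I read contact from the stall and the picture, not from a force rise.
- **At rest:** the last two scene pictures, 0.05 s apart, showed no visible motion around the pendulum.
- **Stop:** before-and-after scene crops show no visible shift.
- **Bystanders:** the movement, desk clock and jar look where they were. I checked these by eye only.
- **Disagreements:** two fits of the bar differed by about 1 mm and 0.2°. The estimates of the stop's face ranged from 145.5 to 148 mm from the corner. On release the tool sprang about 2 mm sideways, but the pictures afterwards show the collar still against the stop.

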